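# Set a jeweller's bench lathe for a power-feed pass

## Task

Set the little bench lathe up for its next power-feed pass. Lift the feed-direction lever on top of the headstock out of its neutral notch, throw it across to the notch marked by the red dot and let it drop fully home there; only then press the half-nut lever on the carriage all the way down until it snaps over to closed. Let go of both levers and leave the calliper, the brush and the red tin lying where they are.

Things in the scene. Friction and masses are not known exactly. Their poses are not given: they have to be found in the camera images.
- lathe: small grey-green bench lathe, base 118 x 256 mm, fixed. Origin under the middle of its bed, on the bench top. +x points from the operator's side to the back, +y along the bed to the headstock (90 x 76 mm block, 106 mm high, with the chuck), -y to the tailstock, z up. Heights: notch teeth 137 mm, tool post 97 mm, tailstock lever 119 mm
- feed_pivot (a point): point on the vertical axis of the feed-direction lever, on top of the headstock at the height of the lever bar (130 mm above the bench)
- feed_knob (a point): centre of the black ball knob (27 mm diameter) at the end of the feed-direction lever, a steel bar 10 mm thick, level when home; the ball's centre is 115 mm from the pivot and overhangs the front of the headstock, with more than 80 mm of free space below it
- feed_pointer (a point): point on the lever bar 84 mm from the pivot, which stands right over a dot when the lever is in that dot's notch
- feed_swing (a joint): turn of the feed-direction lever about its vertical pivot, rad: 0 in the middle (neutral) notch, bar pointing along the lathe's -x; positive towards the tailstock (anticlockwise seen from above). Notches at -0.46, 0 and +0.46. It turns freely once lifted; stops at -0.66 and +0.66
- feed_arm (a joint): upward tilt of the lever bar about a cross pin at the pivot, rad: 0 level, home in a notch; at most 0.45. A spring presses it down, 3 to 4 N at the knob. The notches are 14 mm gaps between steel teeth with rounded shoulders, 68 mm from the pivot; the teeth stand 12 mm above the underside of a seated bar, which clears them at a tilt of 0.18 (knob 21 mm above home)
- dot_red: red enamel dot, 16 mm across, 3 mm thick, on the dark quadrant plate 84 mm from the pivot in front of one of the two outer notches; may be on either side. Origin at its underside, 114 mm above the bench
- dot_green: green enamel dot, same size, in front of the other outer notch
- half_nut_grip (a point): middle of the half-nut lever's black handle, a pin 15 mm thick and 26 mm long that points out to the operator (lathe's -x) from the end of a 46 mm arm on the front of the carriage
- half_nut_hub (a point): point on the half-nut lever's axis (parallel to the lathe's x axis, 51 mm above the bench), level with the middle of the handle's length; the handle circles it at 46 mm on the tailstock (-y) side
- half_nut (a joint): half-nut lever, rad: 0 open (arm 0.60 rad above level, handle 77 mm above the bench), 1.12 closed (arm 0.52 rad below level, handle 28 mm above the bench). An over-centre spring holds it at either end and resists with 2 to 3 N at first; past the middle (0.56) it snaps shut by itself
- calliper: steel vernier calliper, 78 x 193 x 7 mm, lying flat; loose bystander
- brass_brush: wooden-handled brass brush, 200 x 22 x 23 mm, lying; loose bystander
- paste_tin: round red tin, 62 mm across, 26 mm high; loose bystander

How it is judged:
By the outcome, as a careful person would: the job done as asked, in the order asked, and still so for the second after the job is handed in, with the robot touching nothing.
It also fails if it takes over 48 s, if anything falls off the work surface, if the arm or the gripper's body presses on something with over 40 N, if the wrist force passes 120 N, or if a joint passes its speed limit or range.

## Robot

A 6-joint arm with a two-finger parallel gripper is mounted at the origin on a cart in front of the work surface, level with it; the furniture and walls round the work are solid. World frame = base frame: x ahead of the robot, y to its left, z up, the work surface at z = 0. Lengths are in m, angles in rad, forces in N, time in s.
With the tool pointing down it reaches from about 0.3 to 0.775 m from the base axis. Payload 14.6 kg.
Tool frame: the origin (TCP) lies at the very end of the fingers, on their centre line; the grasp point (between the pads) lies 19 mm behind it; z points along the fingers, y is the line along which they close (so a half turn about z gives the same grasp; the last joint's range is limited). The gripper opens to 94 mm and grips with 3 to 60 N. Pads are 16 mm wide; open, the fingers measure 119 mm over their backs; the gripper's body (75 mm by 177 mm) begins 78 mm behind the grasp point.
Start: joints at [1.221, 0.3, 1.521, -0, 1.321, -0.067], TCP at [0.153, 0.528, 0.205] pointing down, gripper open.
Joint ranges: [-3.03, 3.03], [-0.79, 2.21], [0.23, 2.52], [-1.04, 4.18], [0, 3.07], [-2.55, 2.55]. Speed limits (rad/s): [2.22, 2.22, 2.57, 3.14, 3.14, 3.14].

## Interface

Orientations are given as [roll, pitch, yaw] about the fixed x, y, z axes, in that order (R = Rz(yaw) Ry(pitch) Rx(roll)).
In Python, from station import status, vision, order, silhouettes gives the robot as it stands. The module is installed in compiled form; this text tells all that it offers.
- The arm moves only by the shell command python3 -m pendant 'ROWS' [FORCE]. ROWS is JSON, one flat list of numbers, 7 for each row, row after row: the shift along the tool's x, y, z in units of 500 mm (1.0 is 500 mm), then the turn, a rotation vector about the tool's x, y, z in units of 90 degrees (1.0 is 90 degrees), then the opening, from -1 (shut) to 1 (fully open). A call has 1 to 12 rows; each row is the pose to reach, as a shift and turn from the pose commanded when the call began, along the tool's axes at that moment; what a row does not reach only later rows make up. A row lasts 1/10 s, in which the tool goes at most 50 mm and 8.59 degrees, less where a joint would pass 70% of its speed; a pose out of reach is approached as far as the arm can. A call with a number of a shift or a turn outside -1 to 1 is refused whole. A call with a gripper value outside its range is refused whole. The fingers move at their own pace and stop on an object; FORCE is the grip in N (left out, the last holds). Time passes only in rows, so rows that repeat a pose let the fingers close. It gives the time, the measured TCP pose, the force, the opening and the grip force at its end, in the units of the state.
- status.get_obs(): the state, without advancing time (a new reading comes with each control period).
- vision.camera(name): name is "side" or "top" or "wrist"; returns a dict with "pixels" (400x640x3 uint8, red, green, blue), "K" (3x3 intrinsics, pixels), "R" (3x3) and "t" (3): a world point X has camera coordinates R X + t. Camera axes: x right, y down, z forward; pixel columns grow to the right and rows downward; lengths in m; the calibration is good to about 2 mm. A picture is of the moment at which its call begins. There is no depth.
- order.hand_in(): hands the job in; it is judged then, once.
Trained networks look in a picture, given as the dict that the camera call returned (one of the last four; its "shot" number tells which), for a name from the list of things; names that differ only in an ending like _2 or _b are one class to them, and where a whole thing is asked for, a point or a joint stands for the part that bears it (a point fixed in the world has none). Each returns a list of dicts, best first, with "score" (0 to 1); they miss things now and then, are a little off and sometimes report something else, mostly with a low value. They report only what shows in the picture. A call takes as long as a camera call.
- silhouettes(target, picture): "region" (400x640 bool, what is visible of it) and "extent" ([left, top, right, bottom] in pixels, round what is visible of it).
The state is a dict: "time_s": time; "qpos": joint angles; "joint_vel": joint speeds; "tau": joint torques, N m; "ee_pos": TCP position; "eef_rot": TCP orientation; "force": force on the tool from outside, world axes, zero at the start; "moment": the same for the moment, N m; "grip_width": finger opening in m; "grip_force": force on a finger pad.
Only numpy, scipy, OpenCV 4.12 (cv2) and the standard library are available. Lean on these libraries where they do the work, as an engineer would, in place of code of your own. Each camera call takes 0.05 s, during which the arm holds its last target. There are 200 camera calls.

## Working session

There is one attempt and no reset: what is moved stays moved. The work goes in short steps, Python scripts to look and compute and a shell command to move; the robot and the scene stay as the last step left them, time stands still between calls to the robot, and variables do not carry over. Pictures are saved under pics/ and viewed, at most 10 in all, crops included, and the job is handed in when it is done.

```bash
mkdir -p pics
python3 - <<'E'
from station import status, vision, silhouettes
import cv2,numpy as np
o=status.get_obs();print({k:np.round(v,3).tolist() for k,v in o.items()})
for n in ["side","top"]:
    p=vision.camera(n);cv2.imwrite(f"pics/{n}0.png",p["pixels"][:,:,::-1])
    print(n,p["K"].tolist(),np.round(p["R"],4).tolist(),np.round(p["t"],4).tolist())
    for t in ["lathe","feed_knob","dot_red","dot_green","half_nut_grip","calliper","brass_brush","paste_tin"]:
        for s in silhouettes(t,p)[:2]:
            ys,xs=np.nonzero(s["region"]);print(t,round(s["score"],2),np.round(s["extent"]).tolist(),xs.mean().round(1),ys.mean().round(1),len(xs))
E
```

```text
{'time_s': 0.0, 'qpos': [1.221, 0.3, 1.522, 0.0, 1.321, -0.067], 'joint_vel': [-0.0, -0.0, 0.0, 0.001, -0.0, 0.002], 'tau': [-0.001, -53.18, -35.273, 0.071, 0.024, -0.0], 'ee_pos': [0.153, 0.528, 0.205], 'eef_rot': [-3.14, -0.0, 2.859], 'force': [-0.17, 0.949, 0.092], 'moment': [-0.022, -0.037, 0.007], 'grip_force': 0.0, 'grip_width': 0.094}
side [[418.8574322733506, 0.0, 319.6828098362805], [0.0, 418.8574322733506, 201.60509945574876], [0.0, 0.0, 1.0]] [[0.8351, -0.55, 0.0038], [-0.4832, -0.737, -0.4726], [0.2627, 0.3928, -0.8813]] [-0.4005, 0.2868, 1.2215]
lathe 0.93 [254.0, 99.0, 335.0, 168.0] 290.9 131.7 3004
feed_knob 0.71 [256.0, 101.0, 283.0, 129.0] 268.6 116.9 147
dot_red 0.41 [368.0, 262.0, 393.0, 276.0] 378.5 269.4 329
dot_green 0.53 [261.0, 103.0, 282.0, 131.0] 268.3 117.1 149
half_nut_grip 0.54 [296.0, 152.0, 304.0, 163.0] 300.1 156.2 61
calliper 0.67 [250.0, 175.0, 290.0, 218.0] 268.5 192.2 372
brass_brush 0.9 [351.0, 286.0, 399.0, 328.0] 372.3 309.7 346
paste_tin 0.64 [365.0, 257.0, 392.0, 280.0] 378.2 269.2 390
paste_tin 0.57 [258.0, 99.0, 287.0, 129.0] 270.5 114.8 136
top [[519.9057508669327, 0.0, 319.65768313109504], [0.0, 519.9057508669327, 193.73669306986997], [0.0, 0.0, 1.0]] [[-0.0166, -0.9998, -0.0056], [-0.985, 0.0173, -0.1717], [0.1718, 0.0027, -0.9851]] [0.0491, 0.5039, 1.332]
lathe 0.94 [162.0, 135.0, 275.0, 211.0] 216.1 171.1 4980
lathe 0.65 [245.0, 233.0, 315.0, 258.0] 270.8 240.0 630
feed_knob 0.84 [183.0, 164.0, 204.0, 211.0] 196.7 191.9 210
dot_green 0.69 [246.0, 232.0, 314.0, 256.0] 270.4 240.1 717
half_nut_grip 0.5 [247.0, 177.0, 270.0, 190.0] 258.9 182.2 127
calliper 0.86 [245.0, 230.0, 313.0, 256.0] 269.1 240.1 677
brass_brush 0.64 [450.0, 179.0, 467.0, 247.0] 457.4 214.6 464
paste_tin 0.84 [414.0, 173.0, 436.0, 196.0] 424.8 184.1 427
```

Run:
```python
import cv2,numpy as np
a=cv2.imread("pics/top0.png")[110:270,130:330];b=cv2.imread("pics/side0.png")[80:230,230:430]
a=cv2.resize(a,None,fx=4,fy=4,interpolation=2)[:, :];cv2.imwrite("pics/topc.png",cv2.resize(a,(750,600)));cv2.imwrite("pics/sidec.png",cv2.resize(b,(800,600),interpolation=2))
```

```text
(no output)
```

View pics/topc.png

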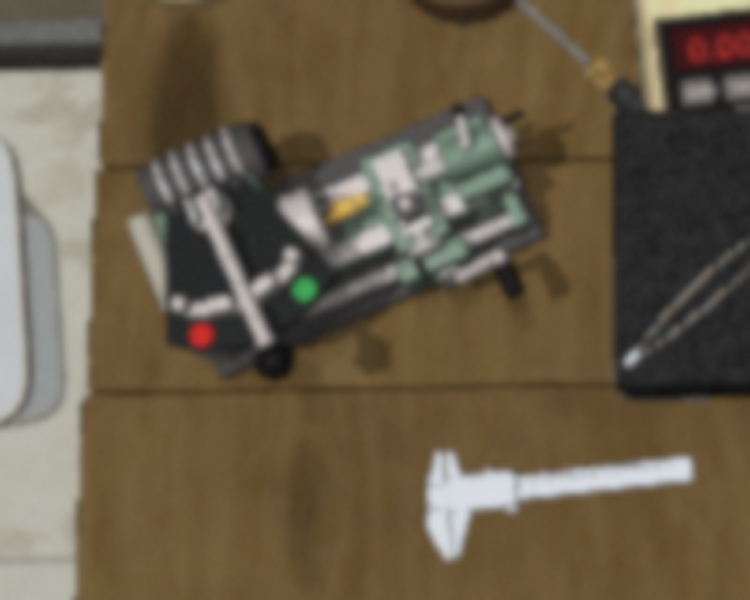

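View pics/sidec.png

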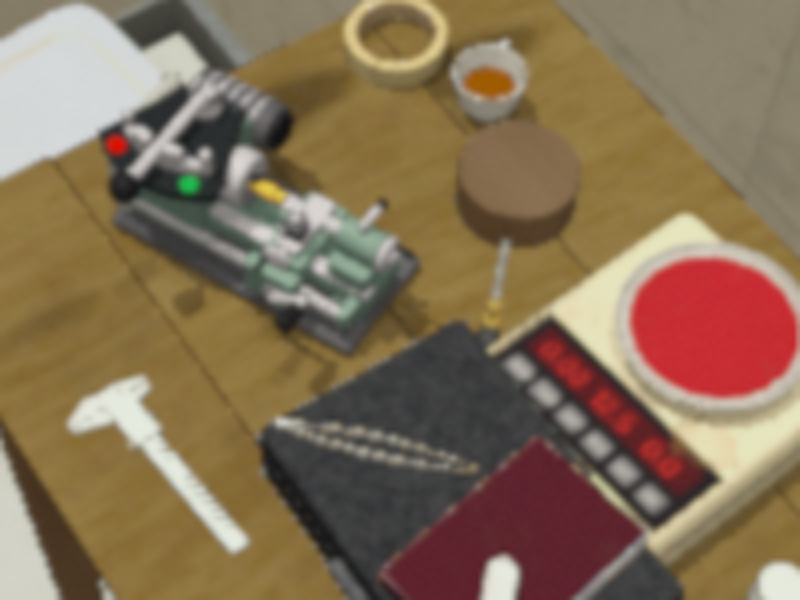

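View pics/top0.png

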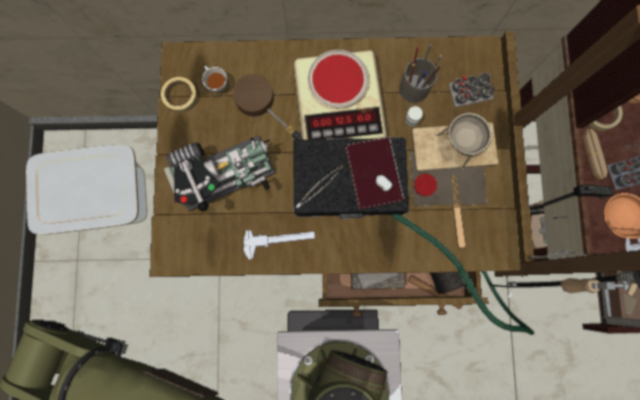

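Both views show the lathe on the left of the bench. In the top view the knob is at about (203,206), the red dot at (184,199) on the headstock side (so swing −0.46), the green dot at (211,187) and the half-nut grip at (266,185). Next I fit the lathe pose to both views.

```bash
cat > h.py <<'E'
import numpy as np, cv2
from scipy.optimize import least_squares
from scipy.spatial.transform import Rotation as Ro
def proj(p,X):
    c=np.asarray(X)@np.array(p["R"]).T+np.array(p["t"]);u=c@np.array(p["K"]).T;return u[...,:2]/u[...,2:]
def ray(p,uv,z):
    R=np.array(p["R"]);d=R.T@np.linalg.inv(p["K"])@np.array([*uv,1.]);c=-R.T@np.array(p["t"]);return c+d*(z-c[2])/d[2]
E
python3 - <<'E'
from h import *
from station import vision
S,T=vision.camera("side"),vision.camera("top")
pts={"knob":((202.8,206),(261,126.75),.130),"red":((183.6,199.3),(259,116.25),.117),"green":((211.3,187.3),(277.25,126.25),.117),"pivot":((185.5,166.5),(283.2,101.2),.133),"grip":((266.5,184.7),(302,159.5),.077)}
for n,(a,b,z) in pts.items():
    f=lambda X:np.r_[proj(T,X)-a,proj(S,X)-b]
    r=least_squares(f,[.4,.3,.1]);print(n,"top",ray(T,a,z).round(4),"side",ray(S,b,z).round(4),"tri",r.x.round(4),r.fun.round(1))
# fit: pivot xy, yaw, grip in lathe frame rel pivot
def model(v):
    x,y,w=v[:3];P=np.array([x,y,0]);u=lambda a,r,z:P+[r*np.cos(w+np.pi+a),r*np.sin(w+np.pi+a),z]
    ex=np.array([np.cos(w),np.sin(w),0]);ey=np.array([-np.sin(w),np.cos(w),0])
    return {"knob":u(0,.115,.130),"red":u(-.46,.084,.117),"green":u(.46,.084,.117),"pivot":P+[0,0,.133],"grip":P+ex*v[3]+ey*v[4]+[0,0,.077]}
def res(v):
    m=model(v);return np.concatenate([np.r_[proj(T,m[n])-pts[n][0],proj(S,m[n])-pts[n][1]] for n in pts])
r=least_squares(res,[.45,.4,.3,0,-.1],loss="soft_l1")
print(r.x.round(4),res(r.x).round(1))
for n,X in model(r.x).items():print(n,X.round(4))
E
```

```text
knob top [0.4639 0.3295 0.13  ] side [0.4676 0.3287 0.13  ] tri [0.4653 0.3293 0.1298] [ 0.1 -0.5 -0.7  0.2]
red top [0.4837 0.381  0.117 ] side [0.4875 0.3805 0.117 ] tri [0.485  0.3806 0.1172] [ 0.1 -0.5 -0.7  0.2]
green top [0.513  0.3122 0.117 ] side [0.517  0.3111 0.117 ] tri [0.5146 0.312  0.1164] [ 0.1 -0.6 -0.7  0.3]
pivot top [0.564  0.3743 0.133 ] side [0.5823 0.3795 0.133 ] tri [0.5662 0.3691 0.1476] [ 0.6 -2.2 -2.9  1. ]
grip top [0.525  0.1777 0.077 ] side [0.5284 0.1792 0.077 ] tri [0.5253 0.177  0.0812] [ 0.1 -0.4 -0.5  0.2]
[ 0.5696  0.3754  0.4065 -0.1179 -0.1641] [-0.2 -0.  -1.1  0.2  0.4 -0.8 -0.4  0.3  0.3 -0.9 -0.5  0.2 -0.4 -2.2
 -2.6  2.4 -0.1 -0.5 -0.4  0.5]
knob [0.464 0.33  0.13 ]
red [0.4857 0.3799 0.117 ]
green [0.5152 0.3114 0.117 ]
pivot [0.5696 0.3754 0.133 ]
grip [0.5262 0.1781 0.077 ]
```

```bash
cat >> h.py <<'E'
def rows(pos,yaw,rpy0=None,p0=None,roll=np.pi,pitch=0):
    from station import status
    o=status.get_obs();R0=Ro.from_euler("xyz",rpy0 if rpy0 is not None else o["eef_rot"]);p=np.array(o["ee_pos"] if p0 is None else p0)
    s=R0.inv().apply(np.array(pos)-p)/.5;t=(R0.inv()*Ro.from_euler("xyz",[roll,pitch,yaw])).as_rotvec()/(np.pi/2)
    print(np.round(s,4).tolist(),np.round(t,4).tolist())
E
python3 -c "
from h import *
rows([.465,.330,.205],np.pi+.4065)"
```

```text
[-0.7089, -0.2067, 0.0009] [-0.0, -0.0, -0.4388]
```

```bash
python3 -m pendant '[-0.709,-0.207,0,0,0,-0.439,0.4,-0.709,-0.207,0,0,0,-0.439,0.4,-0.709,-0.207,0,0,0,-0.439,0.4,-0.709,-0.207,0,0,0,-0.439,0.4,-0.709,-0.207,0,0,0,-0.439,0.4,-0.709,-0.207,0,0,0,-0.439,0.4,-0.709,-0.207,0,0,0,-0.439,0.4,-0.709,-0.207,0,0,0,-0.439,0.4,-0.709,-0.207,0,0,0,-0.439,0.4,-0.709,-0.207,0,0,0,-0.439,0.4,-0.709,-0.207,0,0,0,-0.439,0.4,-0.709,-0.207,0,0,0,-0.439,0.4]' 20
python3 - <<'E'
from h import *
from station import vision,silhouettes
p=vision.camera("wrist");im=p["pixels"][:,:,::-1].copy()
for n,X in {"knob":[.465,.33,.13],"red":[.4857,.3799,.117],"grip":[.5262,.1781,.077]}.items():
    q=proj(p,np.array(X));print(n,q.round(1)); cv2.drawMarker(im,tuple(int(v) for v in q),(255,0,255),1,12)
cv2.imwrite("pics/w1.png",im)
E
```

```text
time_s: 2.2
ee_pos: [0.4642, 0.3306, 0.2056]
eef_rot: [3.141, 0.0, -2.733]
force: [0.4, 0.1, 0.7]
grip_width: 0.0655
grip_force: 0.0
knob [317.  207.8]
red [361.1 247.6]
grip [144.  189.1]
```

View pics/w1.png

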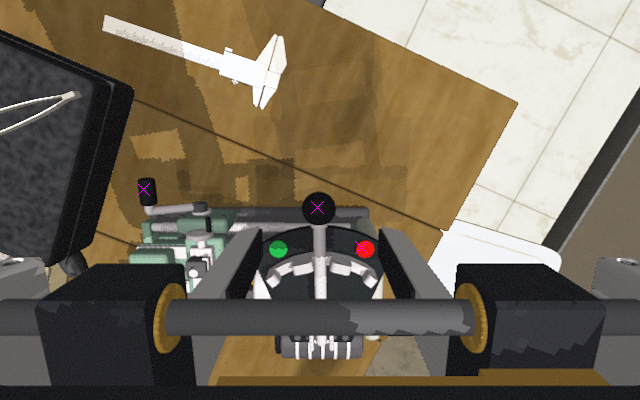

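The wrist view confirms the fit: knob at (318,208) against a predicted (317,208), and red dot on the right at (365,249). The half-nut handle runs from (146,178) to (149,206). Now I descend and grip.

```bash
python3 -m pendant '[0,0,0.1,0,0,0,0.4,0,0,0.15,0,0,0,0.4,0,0,0.193,0,0,0,0.4,0,0,0.193,0,0,0,0.4,0,0,0.193,0,0,0,-0.7,0,0,0.193,0,0,0,-0.7,0,0,0.193,0,0,0,-0.7,0,0,0.193,0,0,0,-0.7,0,0,0.193,0,0,0,-0.7,0,0,0.193,0,0,0,-0.7]' 25
python3 -c "
from h import *
P=np.array([.5697,.3752]);w=.4065
for a,h in [(0,.028),(0,.034),(-.15,.034),(-.3,.034),(-.46,.034),(-.46,.02),(-.46,.008),(-.46,0)]:
    r=.115*np.cos(np.arcsin(h/.115)); X=P+r*np.array([np.cos(w+np.pi+a),np.sin(w+np.pi+a)])
    print(a,h,end=' ');rows([*X,.109+h],np.pi+w+a,rpy0=[np.pi,0,np.pi+w],p0=[.4642,.3300,.109])
"
```

```text
time_s: 3.25
ee_pos: [0.4651, 0.3299, 0.1092]
eef_rot: [3.142, 0.0, -2.735]
force: [-0.1, -0.7, 0.8]
grip_width: 0.0257
grip_force: 25.0
0 0.028 [-0.0065, -0.0004, -0.056] [0.0, 0.0, 0.0]
0 0.034 [-0.0098, -0.0004, -0.068] [0.0, 0.0, 0.0]
-0.15 0.034 [-0.0123, 0.0324, -0.068] [0.0, -0.0, 0.0955]
-0.3 0.034 [-0.0196, 0.0645, -0.068] [0.0, -0.0, 0.191]
-0.46 0.034 [-0.0327, 0.0971, -0.068] [0.0, -0.0, 0.2928]
-0.46 0.02 [-0.0266, 0.1002, -0.04] [0.0, -0.0, 0.2928]
-0.46 0.008 [-0.024, 0.1015, -0.016] [0.0, -0.0, 0.2928]
-0.46 0 [-0.0235, 0.1017, 0.0] [0.0, -0.0, 0.2928]
```

```bash
python3 -m pendant '[-0.002,0,-0.02,0,0,0,-0.7,-0.005,0,-0.045,0,0,0,-0.7,-0.0098,0,-0.068,0,0,0,-0.7,-0.0098,0,-0.068,0,0,0,-0.7,-0.0098,0,-0.068,0,0,0,-0.7]'
python3 - <<'E'
from h import *
from station import vision
p=vision.camera("wrist");cv2.imwrite("pics/w2.png",p["pixels"][:,:,::-1])
E
```

```text
time_s: 3.75
ee_pos: [0.4693, 0.3317, 0.1429]
eef_rot: [3.142, -0.0, -2.735]
force: [-2.3, -0.2, -3.5]
grip_width: 0.0255
grip_force: 25.0
```

View pics/w2.png

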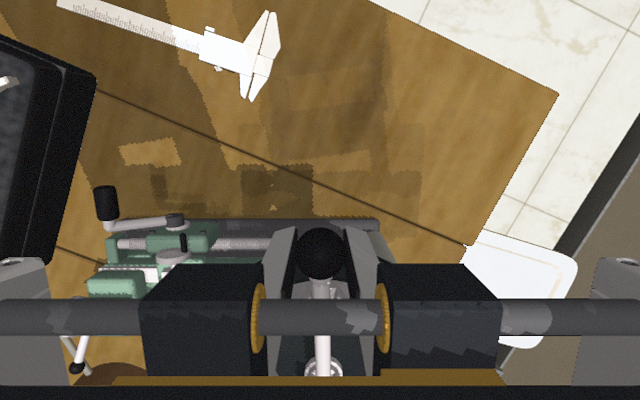

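The ball sits between the pads at (320,252), lifted with the spring pulling 3.5 N. Now the swing to −0.46.

```bash
python3 -m pendant '[-0.0007,0.0164,0,0,0,0.048,-0.7,-0.0025,0.0328,0,0,0,0.0955,-0.7,-0.0055,0.049,0,0,0,0.143,-0.7,-0.0098,0.0649,0,0,0,0.191,-0.7,-0.0158,0.081,0,0,0,0.242,-0.7,-0.0229,0.0975,0,0,0,0.2928,-0.7,-0.0229,0.0975,0,0,0,0.2928,-0.7,-0.0229,0.0975,0,0,0,0.2928,-0.7]'
python3 -c "
from h import *
P=np.array([.5697,.3752]);w=.4065;a=-.46
for h in [.034,.02,.012,.006,0]:
    r=.115*np.cos(np.arcsin(h/.115)); X=P+r*np.array([np.cos(w+np.pi+a),np.sin(w+np.pi+a)]);print(X,.109+h)
    rows([*X,.109+h],np.pi+w+a)
"
```

```text
time_s: 4.6
ee_pos: [0.4593, 0.3814, 0.142]
eef_rot: [-3.141, -0.003, 3.089]
force: [-10.3, 0.4, -1.4]
grip_width: 0.0252
grip_force: 25.0
[0.45999818 0.38107465] 0.14300000000000002
[-0.0014, -0.0006, -0.0019] [-0.0006, -0.0021, 0.0006]
[0.45661452 0.38125585] 0.129
[0.0053, -0.0006, 0.0261] [-0.0006, -0.0021, 0.0006]
[0.45549144 0.38131599] 0.121
[0.0075, -0.0006, 0.0421] [-0.0006, -0.0021, 0.0006]
[0.45502094 0.38134119] 0.115
[0.0084, -0.0005, 0.0541] [-0.0006, -0.0021, 0.0006]
[0.45486454 0.38134957] 0.109
[0.0086, -0.0005, 0.0661] [-0.0006, -0.0021, 0.0006]
```

```bash
python3 -m pendant '[0.004,0,0.01,0,0,0,-0.7,0.007,0,0.026,0,0,0,-0.7,0.009,0,0.042,0,0,0,-0.7,0.0105,0,0.058,0,0,0,-0.7,0.0105,0,0.064,0,0,0,-0.7,0.0105,0,0.064,0,0,0,-0.7]'
python3 - <<'E'
from h import *
from station import vision
p=vision.camera("wrist");cv2.imwrite("pics/w3.png",p["pixels"][:,:,::-1])
E
```

```text
time_s: 5.2
ee_pos: [0.4558, 0.3816, 0.1113]
eef_rot: [3.141, 0.001, 3.088]
force: [-2.7, -0.7, 5.4]
grip_width: 0.0258
grip_force: 25.0
```

View pics/w3.png

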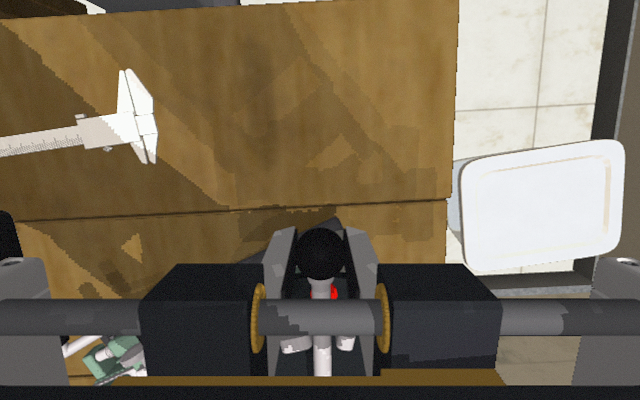

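The bar (322,340) is between the teeth at (295,345) and (345,340), over the red dot. I release and back off upwards.

```bash
python3 -m pendant '[0,0,0,0,0,0,0.3,0,0,0,0,0,0,0.3,0,0,0,0,0,0,0.3,0,0,0,0,0,0,0.3,0,0,-0.08,0,0,0,0.3,0,0,-0.16,0,0,0,0.3,0,0,-0.22,0,0,0,0.3,0,0,-0.22,0,0,0,0.3]'
python3 - <<'E'
from h import *
from station import vision
p=vision.camera("wrist");s=vision.camera("side");im=p["pixels"][:,:,::-1].copy()
P=np.array([.5697,.3752]);w=.4065
def pt(a,r,z): return [*(P+r*np.array([np.cos(w+np.pi+a),np.sin(w+np.pi+a)])),z]
k=pt(-.46,.115,.13);print(k)
for q in (p,s): print(proj(q,k).round(1), proj(q,np.array(k)+[0,0,.02]).round(1))
cv2.drawMarker(im,tuple(int(v) for v in proj(p,k)),(255,0,255),1,12)
b=s["pixels"][80:180,230:330,::-1]
out=np.hstack([cv2.resize(im[150:350,220:420],(400,400)),cv2.resize(b,(400,400),interpolation=2)])
cv2.imwrite("pics/w4.png",out)
E
```

```text
time_s: 6.05
ee_pos: [0.4566, 0.3822, 0.2255]
eef_rot: [3.137, 0.006, 3.088]
force: [0.5, -0.3, -0.3]
grip_width: 0.0611
grip_force: 0.0
[np.float64(0.45486454012313543), np.float64(0.3813495654211522), 0.13]
[316.9 199.4] [316.8 205.5]
[249.7 117.8] [248.8 113.8]
```

View pics/w4.png

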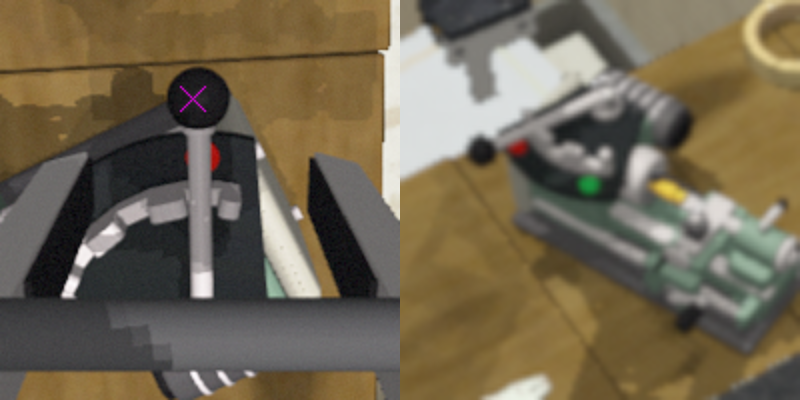

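The lever is seated: knob in the side view at (250,118), as predicted for home, and the red dot is under the bar at the pointer. As a check I probe the knob top gently with shut fingers; contact is expected at z ≈ 0.1435.

```bash
python3 -m pendant '[0,0,0.05,0,0,0,-1,0,0,0.1,0,0,0,-1,0,0,0.13,0,0,0,-1,0,0,0.145,0,0,0,-1,0,0,0.155,0,0,0,-1,0,0,0.155,0,0,0,-1,0,0,0.155,0,0,0,-1]' ; python3 -m pendant '[0,0,0.004,0,0,0,-1,0,0,0.004,0,0,0,-1]';  python3 -m pendant '[0,0,0.005,0,0,0,-1,0,0,0.005,0,0,0,-1]';  python3 -m pendant '[0,0,0.005,0,0,0,-1,0,0,0.005,0,0,0,-1]'
```

```text
time_s: 6.85
ee_pos: [0.4557, 0.3815, 0.1439]
eef_rot: [3.141, 0.001, 3.088]
force: [1.1, -0.8, 0.2]
grip_width: 0.0082
grip_force: 0.0
time_s: 7.05
ee_pos: [0.4557, 0.3815, 0.142]
eef_rot: [3.141, 0.001, 3.088]
force: [0.4, -0.7, 3.4]
grip_width: 0.0003
grip_force: 1.8
time_s: 7.25
ee_pos: [0.4557, 0.3817, 0.1399]
eef_rot: [3.14, 0.001, 3.088]
force: [-2.8, -0.7, 10.6]
grip_width: 0.0006
grip_force: 4.9
time_s: 7.45
ee_pos: [0.4557, 0.382, 0.1381]
eef_rot: [3.14, 0.001, 3.089]
force: [-4.7, -0.1, 15.6]
grip_width: 0.0007
grip_force: 7.6
```

Contact at about 0.143 m, so the lever is fully home. Next, above the half-nut.

```bash
python3 -m pendant '[0,0,-0.06,0,0,0,-1,0,0,-0.14,0,0,0,-1,0,0,-0.14,0,0,0,-1]'; python3 -c "
from h import *
w=.4065
rows([.523,.178,.200],np.pi+w)
ey=np.array([-np.sin(w),np.cos(w),0])
for th in [.6,.3,0,-.25,-.52]:
    X=np.array([.523,.178,.051+.046*np.sin(th)+.0075])-ey*(.046*np.cos(th)-.038);print(th,X.round(4));rows(X,np.pi+w,[np.pi,0,np.pi+w],[.523,.178,.2])"
```

```text
time_s: 7.75
ee_pos: [0.4568, 0.3824, 0.2118]
eef_rot: [3.136, 0.006, 3.089]
force: [0.3, 0.4, 0.6]
grip_width: 0.0006
grip_force: 0.0
[-0.1537, -0.4013, 0.0225] [0.0023, 0.0046, -0.2926]
0.6 [0.523  0.178  0.0845]
[-0.0, 0.0001, 0.2311] [0.0, 0.0, 0.0]
0.3 [0.5254 0.1725 0.0721]
[-0.0, -0.0119, 0.2558] [0.0, 0.0, 0.0]
0 [0.5262 0.1707 0.0585]
[-0.0, -0.016, 0.283] [0.0, 0.0, 0.0]
-0.25 [0.5256 0.172  0.0471]
[-0.0, -0.0131, 0.3058] [0.0, 0.0, 0.0]
-0.52 [0.5238 0.1762 0.0356]
[0.0, -0.0038, 0.3287] [0.0, 0.0, 0.0]
```

```bash
python3 -m pendant '[-0.154,-0.401,0.02,0,0,-0.293,-1,-0.154,-0.401,0.02,0,0,-0.293,-1,-0.154,-0.401,0.02,0,0,-0.293,-1,-0.154,-0.401,0.02,0,0,-0.293,-1,-0.154,-0.401,0.02,0,0,-0.293,-1,-0.154,-0.401,0.02,0,0,-0.293,-1,-0.154,-0.401,0.02,0,0,-0.293,-1,-0.154,-0.401,0.02,0,0,-0.293,-1]'
python3 - <<'E'
from h import *
from station import vision
p=vision.camera("wrist");im=p["pixels"][:,:,::-1].copy()
for X in ([.526,.179,.077],[.523,.178,.0845]):cv2.drawMarker(im,tuple(int(v) for v in proj(p,np.array(X))),(255,0,255),1,12)
cv2.imwrite("pics/w5.png",im)
rows([.523,.178,.2],np.pi+.4065)
E
```

```text
time_s: 8.55
ee_pos: [0.5214, 0.178, 0.1963]
eef_rot: [3.141, -0.0, -2.734]
force: [0.3, 0.1, -0.3]
grip_width: 0.0005
grip_force: 0.0
[-0.0028, -0.0016, -0.0073] [0.0001, -0.0, 0.0012]
```

View pics/w5.png

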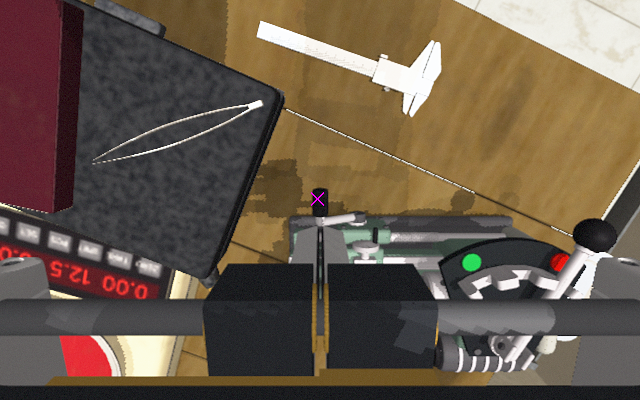

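The handle is at (320,202), right under the fingers, and the feed lever is still over red. I press along the handle's arc.

```bash
python3 -m pendant '[0,0,0.08,0,0,0,-1,0,0,0.16,0,0,0,-1,0,0,0.205,0,0,0,-1,0,-0.002,0.224,0,0,0,-1,0,-0.007,0.237,0,0,0,-1,0,-0.012,0.25,0,0,0,-1,0,-0.015,0.264,0,0,0,-1,0,-0.016,0.278,0,0,0,-1,0,-0.015,0.29,0,0,0,-1,0,-0.012,0.302,0,0,0,-1]'; python3 -m pendant '[0,0.003,0.01,0,0,0,-1,0,0.007,0.02,0,0,0,-1,0,0.007,0.024,0,0,0,-1,0,0.007,0.024,0,0,0,-1]'
```

```text
time_s: 9.6
ee_pos: [0.5245, 0.1721, 0.046]
eef_rot: [-3.141, 0.001, -2.734]
force: [0.3, 0.8, 0.1]
grip_width: 0.0004
grip_force: 0.0
time_s: 10.0
ee_pos: [0.5232, 0.1751, 0.0348]
eef_rot: [-3.141, 0.001, -2.734]
force: [-5.7, -1.9, 18.9]
grip_width: 0.0002
grip_force: 9.1
```

The fingers met the closed stop at about 0.035 m. I retract and check.

```bash
python3 -m pendant '[0,0,-0.06,0,0,0,-1,0,0,-0.15,0,0,0,-1,0,0,-0.25,0,0,0,-1,0,0,-0.34,0,0,0,-1,0,0,-0.34,0,0,0,-1]'
python3 - <<'E'
from h import *
from station import vision
p=vision.camera("wrist");s=vision.camera("side");im=p["pixels"][:,:,::-1].copy()
w=.4065;ey=np.array([-np.sin(w),np.cos(w),0])
for d,z in ((0,.077),(.002,.028)): print(proj(s,np.array([.526,.179,z])-ey*d).round(1),proj(p,np.array([.526,.179,z])-ey*d).round(1))
cv2.imwrite("pics/w6.png",np.hstack([cv2.resize(im[160:360,240:640],(500,400)),cv2.resize(s["pixels"][100:200,250:325,::-1],(300,400),interpolation=2)]))
E
```

```text
time_s: 10.5
ee_pos: [0.5247, 0.1756, 0.2096]
eef_rot: [-3.14, 0.01, -2.734]
force: [-0.3, 0.4, -0.2]
grip_width: 0.0001
grip_force: 0.0
[301.4 159.9] [321.4 193.2]
[302.4 168.3] [319.4 183.1]
```

View pics/w6.png

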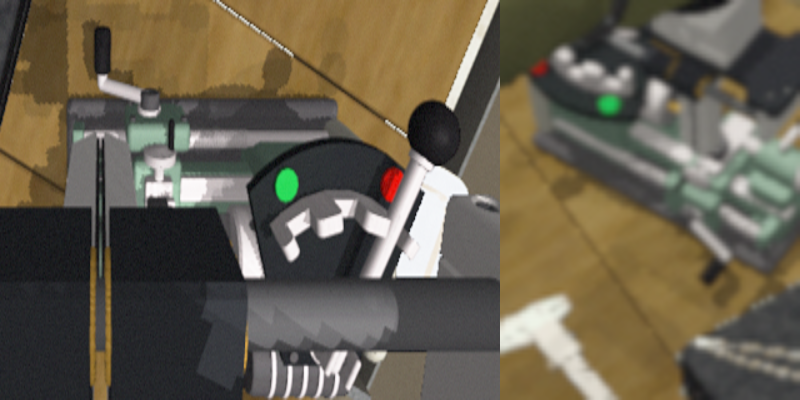

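The handle in the side view is at (303,168), matching the closed prediction (302,168). The feed lever is in the red notch, and the arm is clear of everything.

```bash
python3 -c "
from station import order
print(order.hand_in())"
```

```text
the job is handed in; nothing more can be done
None
```

The feed-direction lever is home in the red-dot notch and the half-nut lever was then pressed down to closed; both levers are released, nothing else was touched, and the job is handed in at about 10.5 s (the hand-in gave no verdict).

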